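# Set the analyser ring to the red dot and switch the lamp on

## Task

On the round polarised-light viewer, gently push the orange lever knob sideways with the fingertips, so that the ring turns until the lever's bar is centred over the red dot on the dial. Then press the green lamp button behind the ring fully down, where it stays. Grip and lift nothing, and leave the vial, the beaker and the reagent bottle standing where they are.

Things in the scene. Friction and masses are not known exactly. Their poses are not given: they have to be found in the camera images.
- viewer: White polarised-light viewer, fixed to the worktop: a round base 196 mm across with a black dial on top (dial face 31 mm above the worktop), and behind it a lamp box 110 mm wide and 34 mm high that reaches 140 mm from the ring axis. Origin on the ring axis at worktop height; its z points up, its x from the ring axis to the green button, so the lever side of the dial is its -x side, roughly towards the robot. White ticks on the dial every 5 degrees.
- ring_axis (a point): Point on the vertical axis about which the ring turns, at the dial's height (30 mm above the worktop). The dark knurled ring, 120 mm across, stands from 31 to 46 mm above the worktop.
- analyser (a joint): Angle of the ring in rad: 0 when the lever points along the viewer's -x, positive when turned counterclockwise seen from above (lever moves towards the viewer's -y). Stops at -1.4 and 1.4. Stiff friction hinge of about 0.2 N m (about 2 N at the knob): it stays where it is left.
- lever_knob (a point): Middle of the upright orange knob at the lever's outer end, 115 mm from the ring axis, 60 mm above the worktop. The knob is a post 12 mm across, from 37 to 73 mm above the worktop, with a ball 14 mm across on top that ends at 80 mm. Free to be pushed from either side.
- lever_pointer (a point): Point on the middle line of the lever's bar, 85 mm from the ring axis, the radius at which the dots lie; 40 mm above the worktop. The bar is a plain round rod 6 mm thick, from the ring straight out to the knob.
- red_dot: The red dot to set the lever to: a disc 16 mm across and 1.6 mm thick, fixed on the dial 85 mm from the ring axis. Origin at its centre, 31 mm above the worktop. The four dots stand 35 and 65 degrees to either side of the viewer's -x; which colour is where varies.
- blue_dot: Blue dot of the same kind, not to be used.
- yellow_dot: Yellow dot of the same kind, not to be used.
- white_dot: White dot of the same kind, not to be used.
- button_top (a point): Centre of the top face of the green lamp button, 26 mm across, on the lamp box 105 mm behind the ring axis; 49 mm above the worktop when up, 43 mm when down. It is pressed straight down.
- lamp_button (a joint): Travel of the green button in m: 0 up, 0.006 fully down. It needs about 3 N and stays where it is pressed to; no spring brings it back.
- vial: Loose glass vial with yellow cap, 27 mm across, 56 mm high, to the left of the viewer, nearer the robot. Origin at the centre of its underside. Bystander.
- beaker: Loose empty glass beaker, 59 mm across, 70 mm high, to the left of the viewer. Origin at the centre of its underside. Bystander.
- reagent_bottle: Loose clear bottle with blue cap, 56 mm across, 105 mm high, to the right of the viewer. Origin at the centre of its underside. Bystander.

How it is judged:
By the outcome, as a careful person would: the job done as asked, in the order asked, and still so for the second after the job is handed in, with the robot touching nothing.
It also fails if it takes over 45 s, if anything falls off the work surface, if the arm or the gripper's body presses on something with over 40 N, if the wrist force passes 120 N, or if a joint passes its speed limit or range.

## Robot

A 6-joint arm with a two-finger parallel gripper is mounted at the origin on a cart in front of the work surface, level with it; the furniture and walls round the work are solid. World frame = base frame: x ahead of the robot, y to its left, z up, the work surface at z = 0. Lengths are in m, angles in rad, forces in N, time in s.
With the tool pointing down it reaches from about 0.275 to 0.85 m from the base axis. Payload 5.2 kg.
Tool frame: the origin (TCP) lies on the centre line of the jaws, within the pads' length; the fingertips stand 19 mm ahead of it and the grasp point (between the pads) is the TCP; z points along the fingers, y is the line along which they close (so a half turn about z gives the same grasp; the last joint's range is limited). The gripper opens to 85 mm and grips with 20 to 120 N. Pads are 22 mm wide; open, the fingers measure 114 mm over their backs; the gripper's body (76 mm by 85 mm) begins 54 mm behind the grasp point. The pads swing forward as they close: fully open they stand 13 mm farther back than shut.
Start: joints at [1.02, 0.259, 1.535, -0, 1.348, -0.203], TCP at [0.187, 0.517, 0.211] pointing down, gripper open.
Joint ranges: [-3.14, 3.14], [-0.91, 2.08], [0.19, 2.58], [-1.22, 4.36], [0.22, 2.71], [-3.12, 3.12]. Speed limits (rad/s): [2.57, 2.57, 3.14, 3.14, 3.14, 3.14].

## Interface

Orientations are given as a rotation vector (axis times angle).
In Python, from station import robot gives the robot as it stands.
- The arm moves only by the tool arm_command, never from a script. Its argument "series" is a list of rows, each a list of 7 numbers: the turn, a rotation vector about the tool's x, y, z in rad, then the shift along the tool's x, y, z in cm, then the opening, from -1 (shut) to 1 (fully open). A call has exactly 10 rows; each row shifts and turns the commanded pose from where the row before left it, along the tool's axes as they then stand; what a row does not reach is not made up. A row lasts 1/10 s, in which the tool goes at most 50 mm and 8.59 degrees, less where a joint would pass 70% of its speed; a pose out of reach is approached as far as the arm can. A call with a gripper value outside its range is refused whole. The fingers move at their own pace and stop on an object; "newtons" is the grip in N (left out, the last holds). Time passes only in rows, so rows that do not move let the fingers close, or fill a call up. It gives the time, the measured TCP pose, the force, the opening and the grip force at its end, in the units of the state.
- robot.get_state(): the state, without advancing time (a new reading comes with each control period).
- robot.get_image(name): name is "scene" or "top" or "wrist"; returns a dict with "img" (384x512x3 uint8, red, green, blue), "fx", "fy", "cx", "cy" (pixels), "view" (4x4, takes a point from world to camera coordinates). Camera axes: x right, y down, z forward; pixel columns grow to the right and rows downward; lengths in m; the calibration is good to about 2 mm. A picture is of the moment at which its call begins. There is no depth.
- robot.close_job(): hands the job in; it is judged then, once.
The state is a dict: "t": time; "qpos": joint angles; "dq": joint speeds; "joint_torque": joint torques, N m; "eef_pos": TCP position; "orientation": TCP orientation; "wrist_force": force on the tool from outside, world axes, zero at the start; "wrist_torque": the same for the moment, N m; "opening": opening from 0.0 (shut) to 1.0 (fully open); "gripper_force": force on a finger pad.
Only numpy, scipy, OpenCV 4.12 (cv2) and the standard library are available. Lean on these libraries where they do the work, as an engineer would, in place of code of your own. Each camera call takes 0.05 s, during which the arm holds its last target. There are 200 camera calls.

## Working session

There is one attempt and no reset: what is moved stays moved. The work goes in short steps, Python scripts to look and compute and a tool call to move; the robot and the scene stay as the last step left them, time stands still between calls to the robot, and variables do not carry over. Pictures are saved under pics/ and viewed, at most 10 in all, crops included, and the job is handed in when it is done.

Besides the shell and the picture viewer there is one more tool, called after "Emit:" in YAML: its name, and indented under it one key for each argument. arm_command: Moves the arm, as the interface text tells. Its arguments: {"type":"object","properties":{"series":{"type":"array"},"newtons":{"type":"number"}},"required":["series"]}

```bash
mkdir -p pics
cat > h.py <<'E'
import numpy as np, cv2
from station import robot
def ray(im,u,v,z):
    V=im["view"]; R=V[:3,:3]; c=-R.T@V[:3,3]
    d=R.T@np.array([(u-im["cx"])/im["fx"],(v-im["cy"])/im["fy"],1])
    return c+d*(z-c[2])/d[2]
def proj(im,p):
    q=im["view"][:3,:3]@p+im["view"][:3,3]
    return im["fx"]*q[0]/q[2]+im["cx"],im["fy"]*q[1]/q[2]+im["cy"]
def blobs(im,lo,hi,amin=15):
    m=cv2.inRange(cv2.cvtColor(im["img"],cv2.COLOR_RGB2HSV),lo,hi)
    n,_,s,c=cv2.connectedComponentsWithStats(m)
    return [(s[i,4],s[i,:4].tolist(),c[i]) for i in range(1,n) if s[i,4]>=amin]
E
python3 - <<'E'
from h import *
a=robot.get_image("top");b=robot.get_image("scene")
cv2.imwrite("pics/top.png",a["img"][:,:,::-1]);cv2.imwrite("pics/scene.png",b["img"][:,:,::-1])
for n,lo,hi in [("red",(0,130,80),(6,255,255)),("red2",(172,130,80),(180,255,255)),("orange",(7,130,80),(20,255,255)),("yellow",(21,110,80),(34,255,255)),("green",(45,100,50),(85,255,255)),("blue",(95,120,60),(130,255,255))]:
  for im,w in((a,"top"),(b,"scene")):
    for A,s,c in blobs(im,lo,hi): print(n,w,A,s,c.round(1),ray(im,*c,.032 if n!="green" else .049).round(4))
print(robot.get_state())
E
```

```text
red top 15 [0, 171, 2, 10] [  0.4 175.7] [0.6057 0.6472 0.032 ]
red top 38 [306, 229, 7, 7] [308.6 231.9] [ 0.4962 -0.079   0.032 ]
red scene 86 [115, 59, 13, 10] [121.   64.2] [0.6816 0.793  0.032 ]
red scene 46 [265, 262, 8, 7] [268.6 265.1] [ 0.4964 -0.0781  0.032 ]
orange top 142 [334, 48, 13, 13] [340.1  54.2] [ 0.9316 -0.1475  0.032 ]
orange top 179 [122, 77, 15, 15] [128.8  84.3] [0.8357 0.3612 0.032 ]
orange top 27 [283, 248, 6, 6] [285.3 250.2] [ 0.4517 -0.0247  0.032 ]
orange scene 86 [239, 83, 12, 9] [244.4  86.9] [0.8959 0.4329 0.032 ]
orange scene 134 [404, 154, 14, 13] [410.5 160. ] [ 0.9945 -0.0951  0.032 ]
orange scene 36 [232, 245, 6, 9] [234.5 248. ] [0.4727 0.0011 0.032 ]
yellow top 38 [265, 226, 7, 7] [267.8 228.8] [0.5006 0.018  0.032 ]
yellow top 100 [210, 230, 12, 11] [215.4 235.1] [0.4823 0.1408 0.032 ]
yellow scene 95 [192, 198, 11, 12] [196.8 202.9] [0.4923 0.1551 0.032 ]
yellow scene 42 [236, 233, 7, 7] [238.8 236. ] [0.5008 0.0187 0.032 ]
green top 172 [139, 94, 16, 15] [146.5 100.8] [0.7926 0.3137 0.049 ]
green top 84 [289, 152, 11, 10] [293.7 156.6] [ 0.
[... 1339 characters left out ...]
1 -0.4682  0.032 ]
{'t': 0.1, 'qpos': array([ 1.02021739e+00,  2.59319538e-01,  1.53598623e+00, -1.37007052e-05,
        1.34798493e+00, -2.02806243e-01]), 'dq': array([ 0.00030999,  0.00081978, -0.00319688, -0.00013858, -0.00236141,
       -0.00310262]), 'joint_torque': array([ 3.26140071e-03, -4.46969497e+01, -2.91249365e+01, -3.70704975e-04,
        6.21075145e-03,  1.17887711e-05]), 'eef_pos': array([0.18715707, 0.51663666, 0.2104262 ]), 'orientation': array([-5.43420520e-01, -3.09361377e+00,  2.48750208e-03]), 'wrist_force': array([ 0.31260179, -0.11306138,  0.01849979]), 'wrist_torque': array([ 0.02742933,  0.04395288, -0.03187536]), 'gripper_force': 0.0, 'opening': 0.9987037321470495}
```

View pics/top.png

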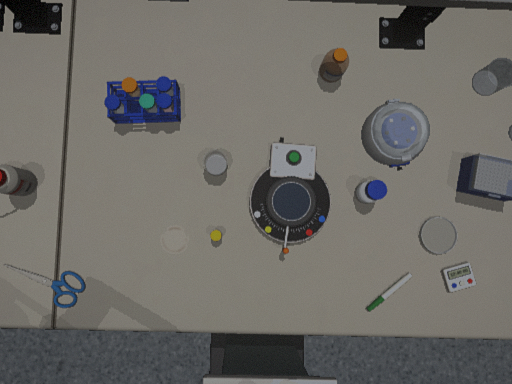

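View pics/scene.png

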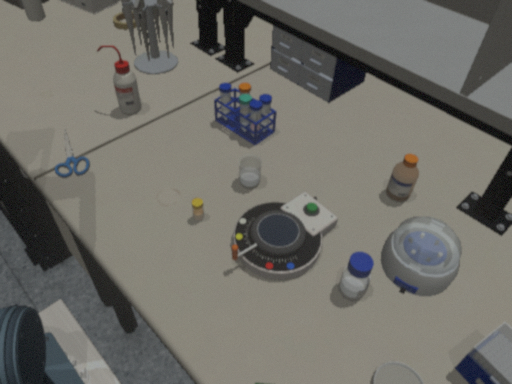

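The top picture shows the viewer with its ring near (291,201), red dot (309,232), yellow (268,229), blue (321,219), white (257,214), knob (285,250) and button (294,157). The red–yellow chord is 97 mm, where 97.5 mm is expected, and both views agree. That puts the axis near (0.568, -0.033). The scene view shows the vial and beaker well to the left and the bottle to the right.

Next I shut the gripper, turn it and approach the left side of the knob.

Emit:
arm_command:
  series:
    - [0,0,-0.13,0,0,0,-1]
    - [0,0,-0.13,0,0,0,-1]
    - [0,0,-0.13,0,0,0,-1]
    - [0,0,-0.13,0,0,0,-1]
    - [0,0,-0.13,0,0,0,-1]
    - [0,0,0,-0.8,-4,0,-1]
    - [0,0,0,-0.8,-4,0,-1]
    - [0,0,0,-0.8,-4,0,-1]
    - [0,0,0,-0.8,-4,0,-1]
    - [0,0,0,-0.8,-4,0,-1]
  newtons: 20

```text
t: 1.1
eef_pos: [0.2853, 0.3365, 0.2109]
orientation: [0.474, -3.105, 0.0]
wrist_force: [-0.1, -0.3, -0.8]
opening: -0.002
gripper_force: 0.0
```

```bash
cat >> h.py <<'E'
from scipy.spatial.transform import Rotation as Ro
Y=np.array([.5007,.0183]);Rd=np.array([.4963,-.0786])
ex=np.array([-(Rd-Y)[1],(Rd-Y)[0]]);ex/=np.linalg.norm(ex)
AX=(Y+Rd)/2+ex*.085*np.cos(np.radians(35)); ey=np.array([-ex[1],ex[0]])
def ang(p): d=np.asarray(p)[:2]-AX; return np.degrees(np.arctan2(-d@ey,-d@ex)),np.linalg.norm(d)
def totool(target,z):
    s=robot.get_state();R=Ro.from_rotvec(s["orientation"]).as_matrix()
    print("pos",s["eef_pos"].round(4),"F",s["wrist_force"].round(1),"R",R.round(3).tolist(),"t",s["t"])
    print("cm in tool",(100*R.T@(np.array([*target,z])-s["eef_pos"])).round(2))
E
python3 - <<'E'
from h import *
a=robot.get_image("top");b=robot.get_image("scene")
print(AX,ex,"button",AX+.105*ex,"red ang",ang(Rd))
for im in(a,b):
  for A,s,c in blobs(im,(7,130,80),(20,255,255),10):
    if A<60: p=ray(im,*c,.074 if im is a else .062);print(A,s,p,ang(p))
d=AX-.115*ex
totool((.455,.03),.2)
E
```

```text
[ 0.56805625 -0.03330839] [ 0.99897066 -0.0453609 ] button [ 0.67294817 -0.03807128] red ang (np.float64(34.859468555658594), np.float64(0.08485452414434941))
27 [283, 248, 6, 6] [ 0.45368071 -0.02048722  0.074     ] (np.float64(-3.796109014450699), np.float64(0.11509190680238288))
47 [232, 245, 6, 14] [ 0.45535191 -0.01819378  0.062     ] (np.float64(-5.038395144163878), np.float64(0.11371332978946813))
pos [0.2868 0.3345 0.211 ] F [-0.3  0.1  0.9] R [[-0.956, -0.293, 0.0], [-0.293, 0.956, -0.002], [0.0, -0.002, -1.0]] t 1.2
cm in tool [ -7.16 -34.04   1.16]
```

Emit:
arm_command:
  series:
    - [0,0,0,-0.8,-3.8,0,-1]
    - [0,0,0,-0.8,-3.8,0,-1]
    - [0,0,0,-0.8,-3.8,0,-1]
    - [0,0,0,-0.8,-3.8,0,-1]
    - [0,0,0,-0.8,-3.8,0,-1]
    - [0,0,0,-0.8,-3.8,0,-1]
    - [0,0,0,-0.8,-3.8,0,-1]
    - [0,0,0,-0.8,-3.8,0,-1]
    - [0,0,0,-0.8,-3.6,0,-1]
    - [0,0,0,0,0,0,-1]

```text
t: 2.2
eef_pos: [0.4573, 0.032, 0.2109]
orientation: [-0.467, 3.106, -0.002]
wrist_force: [-1.3, 0.2, 0.6]
opening: -0.002
gripper_force: 0.0
```

Run:
```python
from h import *
totool((.455,.03),.069)
a=robot.get_image("wrist");cv2.imwrite("pics/w1.png",a["img"][:,:,::-1])
for p in [(*Rd,.032),(.454,-.02,.078),(*(AX-.085*ex),.031)]: print(proj(a,np.array(p)))
```

```text
pos [0.4573 0.032  0.2109] F [-1.3  0.2  0.6] R [[-0.956, -0.294, 0.001], [-0.294, 0.956, -0.001], [-0.0, -0.001, -1.0]] t 2.2
cm in tool [ 0.29 -0.11 14.19]
(np.float64(155.41675445145032), np.float64(165.11828063857087))
(np.float64(209.09625093135554), np.float64(153.3979393771024))
(np.float64(200.9846482178506), np.float64(166.550976895822))
```

View pics/w1.png

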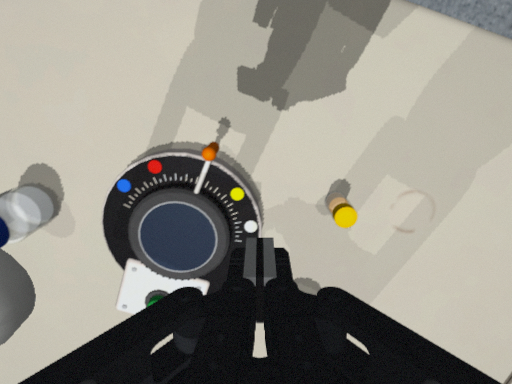

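The wrist view shows the knob at (209,154), red dot (155,167), yellow (237,194) and blue (123,185), which matches the projections. Descending.

Emit:
arm_command:
  series:
    - [0,0,0,0,0,2,-1]
    - [0,0,0,0,0,3,-1]
    - [0,0,0,0,0,3,-1]
    - [0,0,0,0,0,2.5,-1]
    - [0,0,0,0,0,2,-1]
    - [0,0,0,0,0,1,-1]
    - [0,0,0,0.5,-0.8,0.6,-1]
    - [0,0,0,0.5,-0.8,0,-1]
    - [0,0,0,0.5,-0.7,0,-1]
    - [0,0,0,0,0,0,-1]

```text
t: 3.25
eef_pos: [0.448, 0.0071, 0.0711]
orientation: [-0.47, 3.105, -0.001]
wrist_force: [-0.5, -0.6, -0.1]
opening: -0.006
gripper_force: 0.0
```

Emit:
arm_command:
  series:
    - [0,0,0,0.2,-0.5,0,-1]
    - [0,0,0,0.2,-0.5,0,-1]
    - [0,0,0,0.2,-0.5,0,-1]
    - [0,0,0,0.1,-0.5,0,-1]
    - [0,0,0,0.1,-0.5,0,-1]
    - [0,0,0,0.1,-0.5,0,-1]
    - [0,0,0,0.1,-0.5,0,-1]
    - [0,0,0,0.1,-0.5,0,-1]
    - [0,0,0,0,-0.3,0,-1]
    - [0,0,0,0,0,0,-1]

```text
t: 4.25
eef_pos: [0.4501, -0.0363, 0.0702]
orientation: [-0.472, 3.106, -0.0]
wrist_force: [-0.5, -0.7, 0.2]
opening: -0.002
gripper_force: 0.0
```

```bash
cat >> h.py <<'E'
def knob():
  for n in("top","scene","wrist"):
    im=robot.get_image(n)
    for A,s,c in blobs(im,(7,130,80),(20,255,255),8):
      p=ray(im,*c,.062 if n=="scene" else .074)
      if abs(np.linalg.norm(p[:2]-AX)-.115)<.02: print(n,A,s,p.round(4),ang(p))
E
python3 - <<'E'
from h import *
totool((.463,-.068),.069);knob()
E
```

```text
pos [ 0.4501 -0.0363  0.0702] F [-0.5 -0.7  0.2] R [[-0.955, -0.297, 0.0], [-0.297, 0.955, -0.0], [-0.0, -0.0, -1.0]] t 4.25
cm in tool [-0.29 -3.41  0.12]
scene 21 [233, 252, 4, 7] [ 0.4463 -0.0279  0.062 ] (np.float64(0.04032908266887668), np.float64(0.12190930625972084))
wrist 534 [269, 219, 24, 41] [ 0.4459 -0.0253  0.074 ] (np.float64(-1.139589042092897), np.float64(0.12245442238558205))
```

Run:
```python
from h import *
a=robot.get_image("wrist");b=robot.get_image("scene")
c=cv2.resize(b["img"][180:300,170:340],None,fx=2.3,fy=2.3,interpolation=2)
o=np.zeros((384,400,3),np.uint8);o[:c.shape[0],:c.shape[1]]=c[:, :400]
cv2.imwrite("pics/w2.png",np.hstack([a["img"][:,112:],o])[:,:,::-1][:, :800])
```

```text
(no output)
```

View pics/w2.png

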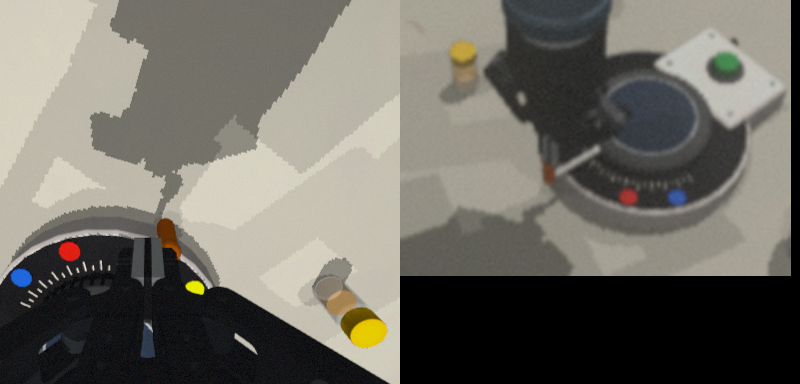

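The wrist view shows the knob post at full-image pixel (277,222), right beside the fingers. The scene view shows the post foot at about (235,258), with the ball hidden by the fingers. I'll locate the post foot by rays before going on.

Run:
```python
from h import *
a=robot.get_image("wrist");b=robot.get_image("scene")
for p in (ray(a,277,222,.037),ray(b,234.6,258,.037)): print(p,ang(p))
s=robot.get_state()
tip=s["eef_pos"]-[0,0,.019]
R=Ro.from_rotvec(s["orientation"]).as_matrix()
print("tip wrist/scene px",proj(a,tip),proj(b,tip),"knob tops",[proj(a,np.array([AX[0]+.115*np.cos(t),AX[1]+.115*np.sin(t),.073])) for t in [np.pi-.12,np.pi]])
for q in (-6,-4,-2,0,2,5,10):
  t=np.radians(q);d=-ex*np.cos(t)-ey*np.sin(t);k=AX+.115*d
  print(q,[np.round(proj(im,np.array([*k,z]))).tolist() for im in(a,b) for z in(.037,.073)])
```

```text
[ 0.45386727 -0.02222486  0.037     ] (np.float64(-2.9440538179278932), np.float64(0.11472562439622244))
[ 0.45363761 -0.02070141  0.037     ] (np.float64(-3.6877719389014842), np.float64(0.11511108578392934))
tip wrist/scene px (np.float64(260.06418476812064), np.float64(220.03567188680105)) (np.float64(238.08590515263344), np.float64(259.6152118845665)) knob tops [(np.float64(284.8003669193846), np.float64(249.3763027113868)), (np.float64(262.4346491146559), np.float64(241.77675387509288))]
-6 [[285.0, 225.0], [290.0, 252.0], [233.0, 256.0], [233.0, 246.0]]
-4 [[280.0, 223.0], [284.0, 249.0], [234.0, 258.0], [234.0, 248.0]]
-2 [[275.0, 221.0], [278.0, 247.0], [236.0, 259.0], [236.0, 249.0]]
0 [[269.0, 219.0], [271.0, 244.0], [237.0, 260.0], [237.0, 250.0]]
2 [[264.0, 217.0], [264.0, 242.0], [238.0, 262.0], [238.0, 251.0]]
5 [[255.0, 215.0], [254.0, 240.0], [240.0, 263.0], [240.0, 253.0]]
10 [[241.0, 212.0], [237.0, 236.0], [244.0, 266.0], [244.0, 256.0]]
```

Run:
```python
from h import *
a=robot.get_image("wrist");b=robot.get_image("scene");s=robot.get_state()
def crop(im,u,v):
  c=cv2.resize(im["img"][v:v+60,u:u+65],None,fx=6,fy=6,interpolation=0)
  return cv2.convertScaleAbs(c,alpha=1.8,beta=20)
cv2.imwrite("pics/z.png",np.hstack([crop(a,235,205),crop(b,205,215)])[:,:,::-1])
for im in(a,b):
  V=im["view"];print("cam",-V[:3,:3].T@V[:3,3],[np.round(proj(im,s["eef_pos"]-[0,0,h])).tolist() for h in(-.02,0,.019)])
```

```text
cam [ 0.37236279 -0.06051546  0.23266068] [[260.0, 251.0], [260.0, 234.0], [260.0, 220.0]]
cam [ 0.1104046  -0.41069005  0.79482541] [[238.0, 248.0], [238.0, 254.0], [238.0, 260.0]]
```

View pics/z.png

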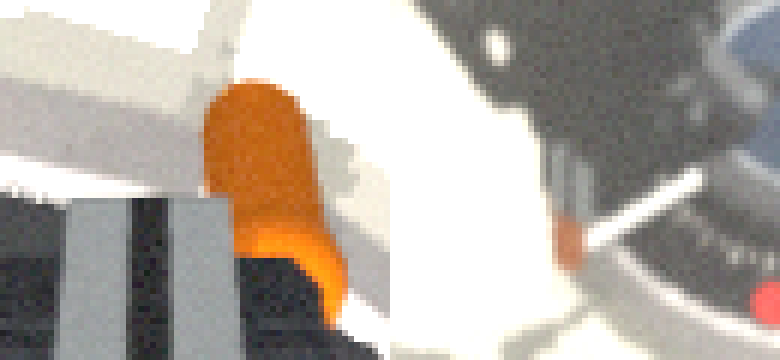

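The zoom shows the grey fingertips ending at wrist pixel (260,238) and scene pixel (235,251). That puts the tips at z≈0.08, so they passed just over the ball, and the knob post stands at their +y side. The tips reach less far ahead than assumed. I'll lift, go back to the +y side and descend lower.

Emit:
arm_command:
  series:
    - [0,0,0,0,0,-1.5,-1]
    - [0,0,0,0,0,-1.5,-1]
    - [0,0,0,-0.4,1.5,0,-1]
    - [0,0,0,-0.5,1.5,0,-1]
    - [0,0,0,-0.5,1.5,0,-1]
    - [0,0,0,0,0,1.5,-1]
    - [0,0,0,0,0,1.5,-1]
    - [0,0,0,0,0,1.2,-1]
    - [0,0,0,0,0,1.0,-1]
    - [0,0,0,0,0,0,-1]

```text
t: 5.7
eef_pos: [0.4488, 0.0115, 0.0471]
orientation: [0.473, -3.103, -0.002]
wrist_force: [-0.9, 0.4, -0.3]
opening: -0.005
gripper_force: 0.0
```

Run:
```python
from h import *
totool((.450,-.039),.045);knob()
b=robot.get_image("scene");a=robot.get_image("wrist")
def crop(im,u,v):
  c=cv2.resize(im["img"][v:v+60,u:u+65],None,fx=6,fy=6,interpolation=0)
  return cv2.convertScaleAbs(c,alpha=1.8,beta=20)
cv2.imwrite("pics/z2.png",np.hstack([crop(a,245,205),crop(b,195,215)])[:,:,::-1])
s=robot.get_state()
print([np.round(proj(b,s["eef_pos"]-[0,0,h])).tolist() for h in(-.02,0,.019)])
```

```text
pos [0.4488 0.0115 0.0471] F [-0.9  0.4 -0.3] R [[-0.955, -0.298, -0.003], [-0.298, 0.955, 0.001], [0.002, 0.001, -1.0]] t 5.7
cm in tool [ 1.39 -4.86  0.2 ]
scene 57 [232, 245, 6, 14] [ 0.4537 -0.0206  0.062 ] (np.float64(-3.7626923232426024), np.float64(0.11511354937621265))
wrist 1178 [179, 212, 36, 52] [ 0.4495 -0.0212  0.074 ] (np.float64(-3.249548044854343), np.float64(0.11922574092651897))
[[223.0, 240.0], [223.0, 246.0], [224.0, 251.0]]
```

View pics/z2.png

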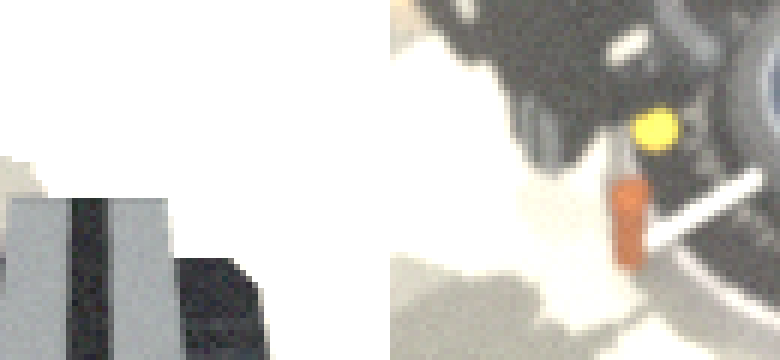

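The scene view now shows the tips at about pixel (221,244), so z≈0.054, on the +y side of the knob (233,251). Pushing.

Emit:
arm_command:
  series:
    - [0,0,0,0.15,-0.6,0,-1]
    - [0,0,0,0.15,-0.6,0,-1]
    - [0,0,0,0.15,-0.6,0,-1]
    - [0,0,0,0.15,-0.6,0,-1]
    - [0,0,0,0.15,-0.6,0,-1]
    - [0,0,0,0.15,-0.6,0,-1]
    - [0,0,0,0.15,-0.6,0,-1]
    - [0,0,0,0.1,-0.5,0,-1]
    - [0,0,0,0.1,-0.5,0,-1]
    - [0,0,0,0,0,0,-1]

```text
t: 6.95
eef_pos: [0.4542, -0.043, 0.0483]
orientation: [-0.472, 3.105, -0.001]
wrist_force: [-0.3, 0.5, -0.2]
opening: -0.003
gripper_force: 0.1
```

Run:
```python
from h import *
totool((.463,-.068),.047);knob()
```

```text
pos [ 0.4542 -0.043   0.0483] F [-0.3  0.5 -0.2] R [[-0.955, -0.297, 0.001], [-0.297, 0.955, -0.001], [-0.001, -0.001, -1.0]] t 6.95
cm in tool [-0.1  -2.65  0.13]
scene 59 [247, 256, 6, 15] [ 0.4561 -0.0602  0.062 ] (np.float64(16.091915251533326), np.float64(0.11508597635627918))
wrist 1053 [208, 215, 31, 53] [ 0.4517 -0.0624  0.074 ] (np.float64(16.642139341753122), np.float64(0.11997829822336507))
```

Emit:
arm_command:
  series:
    - [0,0,0,0.1,-0.5,0,-1]
    - [0,0,0,0.1,-0.5,0,-1]
    - [0,0,0,0,-0.5,0,-1]
    - [0,0,0,0,-0.5,0,-1]
    - [0,0,0,0,-0.5,0,-1]
    - [0,0,0,0,-0.3,0,-1]
    - [0,0,0,0,-0.2,0,-1]
    - [0,0,0,0,0,0,-1]
    - [0,0,0,0,0,0,-1]
    - [0,0,0,0,0,0,-1]

```text
t: 8.1
eef_pos: [0.46, -0.0714, 0.0481]
orientation: [0.473, -3.105, 0.0]
wrist_force: [0.0, -0.3, -0.3]
opening: -0.002
gripper_force: 0.0
```

Run:
```python
from h import *
totool((.463,-.074),.047);knob()
```

```text
pos [ 0.46   -0.0714  0.0481] F [ 0.  -0.3 -0.3] R [[-0.955, -0.298, -0.001], [-0.298, 0.955, -0.0], [0.001, -0.0, -1.0]] t 8.1
cm in tool [-0.21 -0.34  0.11]
scene 63 [260, 261, 7, 16] [ 0.4667 -0.0877  0.062 ] (np.float64(30.800152383021423), np.float64(0.11502295555093464))
wrist 1027 [208, 223, 30, 54] [ 0.4617 -0.0902  0.074 ] (np.float64(30.75171741620833), np.float64(0.12060577537640112))
```

Emit:
arm_command:
  series:
    - [0,0,0,0,-0.2,0,-1]
    - [0,0,0,0,-0.2,0,-1]
    - [0,0,0,0,-0.2,0,-1]
    - [0,0,0,0,0,0,-1]
    - [0,0,0,0,0,0,-1]
    - [0,0,0,0,0,0,-1]
    - [0,0,0,0,0,0,-1]
    - [0,0,0,0,0,0,-1]
    - [0,0,0,0,0,0,-1]
    - [0,0,0,0,0,0,-1]

```text
t: 9.25
eef_pos: [0.4622, -0.0771, 0.0483]
orientation: [-0.473, 3.106, -0.0]
wrist_force: [-0.1, 0.6, -0.4]
opening: -0.0
gripper_force: 0.1
```

Run:
```python
from h import *
totool((.463,-.074),.047);knob()
a=robot.get_image("wrist")
for lo,hi in [((0,150,80),(5,255,255)),((175,150,80),(180,255,255))]:
  for A,s,c in blobs(a,lo,hi): print("red",A,s,c,ang(ray(a,*c,.0325)))
c=cv2.resize(a["img"][190:310,150:290],None,fx=5,fy=5,interpolation=0)
cv2.imwrite("pics/w3.png",c[:,:,::-1])
```

```text
pos [ 0.4622 -0.0771  0.0483] F [-0.1  0.6 -0.4] R [[-0.955, -0.298, 0.0], [-0.298, 0.955, -0.0], [0.0, -0.0, -1.0]] t 9.25
cm in tool [-0.17  0.28  0.13]
scene 69 [262, 262, 7, 16] [ 0.4699 -0.0921  0.062 ] (np.float64(33.527237057438484), np.float64(0.11436927723598167))
wrist 986 [209, 225, 30, 54] [ 0.4644 -0.0956  0.074 ] (np.float64(33.57991445386831), np.float64(0.12092847820649365))
```

View pics/w3.png

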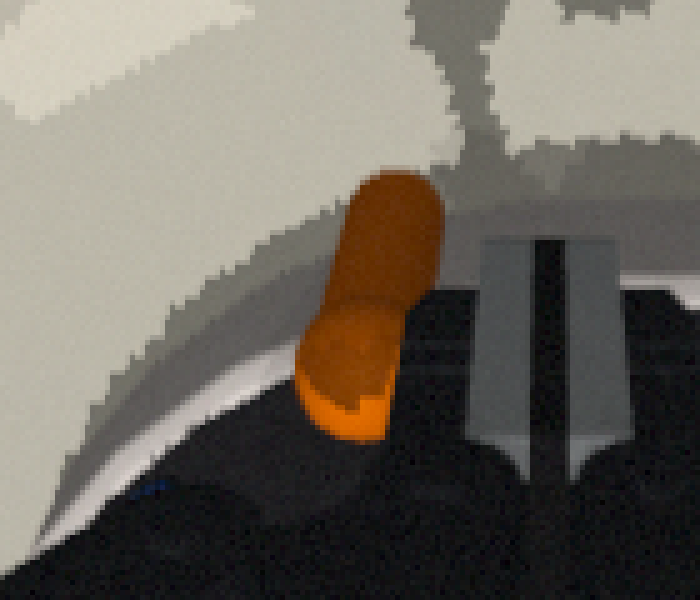

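The knob is at wrist crop (370,300), against the black finger, and at about 33.5° by both views. The red dot is hidden. One 3 mm push more, then back off, lift and check from above.

Emit:
arm_command:
  series:
    - [0,0,0,0,-0.1,0,-1]
    - [0,0,0,0,-0.1,0,-1]
    - [0,0,0,0,-0.1,0,-1]
    - [0,0,0,0,0,0,-1]
    - [0,0,0,0,0,0,-1]
    - [0,0,0,0,0,0,-1]
    - [0,0,0,0,0,0,-1]
    - [0,0,0,0,0,0,-1]
    - [0,0,0,0,0.5,0,-1]
    - [0,0,0,0,1.0,0,-1]

```text
t: 10.45
eef_pos: [0.4586, -0.0659, 0.0482]
orientation: [0.472, -3.106, 0.001]
wrist_force: [0.6, 0.5, 0.6]
opening: 0.003
gripper_force: 0.0
```

Emit:
arm_command:
  series:
    - [0,0,0,0.5,1.5,0,-1]
    - [0,0,0,0,1,-1,-1]
    - [0,0,0,0,0,-2,-1]
    - [0,0,0,0,0,-3,-1]
    - [0,0,0,0,0,-3,-1]
    - [0,0,0,0,0,-3,-1]
    - [0,0,0,0,0,-3,-1]
    - [0,0,0,0,0,0,-1]
    - [0,0,0,0,0,0,-1]
    - [0,0,0,0,0,0,-1]

```text
t: 11.45
eef_pos: [0.4454, -0.0425, 0.1975]
orientation: [0.474, -3.104, -0.001]
wrist_force: [-0.6, 1.1, 0.1]
opening: -0.001
gripper_force: 0.0
```

Run:
```python
from h import *
totool((.463,-.074),.047);knob()
a=robot.get_image("wrist")
for n,lo,hi in [("r",(0,150,80),(5,255,255)),("y",(21,150,80),(34,255,255)),("b",(100,150,60),(130,255,255))]:
  for A,s,c in blobs(a,lo,hi):
    p=ray(a,*c,.0325); q=ang(p)
    if abs(q[1]-.085)<.02: print(n,A,s,c.round(1),p.round(4),q)
c=cv2.resize(a["img"][100:220,80:240],None,fx=5,fy=5,interpolation=0)
cv2.imwrite("pics/w4.png",c[:,:,::-1])
# bar: bright pixels along arcs at z=.040
hsv=cv2.cvtColor(a["img"],cv2.COLOR_RGB2GRAY)
for r in(.07,.08,.085,.09,.1):
  qs=np.arange(28,43,.25);I=[]
  for q in qs:
    t=np.radians(q);k=AX-r*(ex*np.cos(t)+ey*np.sin(t));u,v=proj(a,np.array([*k,.041]))
    I.append(cv2.getRectSubPix(hsv,(1,1),(u,v))[0,0])
  I=np.array(I,float);w=I>(I.max()+np.median(I))/2
  print(r,I.max(),qs[w].min(),qs[w].max(),qs[w].mean())
```

```text
pos [ 0.4454 -0.0425  0.1975] F [-0.6  1.1  0.1] R [[-0.955, -0.298, -0.002], [-0.298, 0.955, 0.0], [0.001, 0.001, -1.0]] t 11.45
cm in tool [-0.76 -3.54 15.05]
scene 62 [264, 262, 7, 15] [ 0.4718 -0.094   0.062 ] (np.float64(34.83926044318675), np.float64(0.11381173932471182))
wrist 253 [191, 171, 18, 22] [ 0.4693 -0.0956  0.074 ] (np.float64(34.83138611653332), np.float64(0.11671203808944774))
r 60 [213, 193, 8, 11] [217.  197.7] [ 0.4959 -0.0767  0.0325] (np.float64(33.619454865796044), np.float64(0.08417281401691262))
r 18 [206, 196, 4, 9] [207.4 200.1] [ 0.5018 -0.0861  0.0325] (np.float64(41.12542459418685), np.float64(0.08474241735280606))
y 155 [288, 219, 14, 14] [294.4 225.6] [0.5024 0.0169 0.0325] (np.float64(-34.778672629937546), np.float64(0.08265860191697272))
b 157 [174, 211, 15, 13] [180.9 217.1] [ 0.5308 -0.1097  0.0325] (np.float64(66.59399032262164), np.float64(0.08502141540739128))
0.07 217.0 35.5 39.5 37.5
0.08 219.0 35.0 38.5 36.75
0.085 215.0 35.25 38.5 36.875
0.09 218.0 35.25 38.25 36.75
0.1 204.0 35.5 37.75 36.625
```

View pics/w4.png

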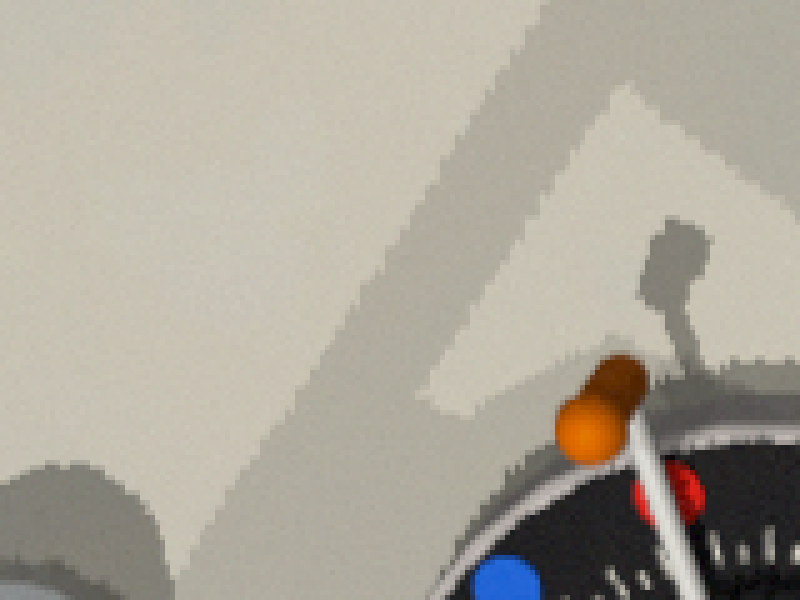

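The red dot is at crop (670,494), full image (213.9,198.8), with the white bar crossing it. I'll compare the bar and dot angles in the same views.

Run:
```python
from h import *
dots={"wrist":None}
for n in("wrist","scene","top"):
  a=robot.get_image(n); g=cv2.cvtColor(a["img"],cv2.COLOR_RGB2GRAY).astype(np.float32)
  # per-view axis angle reference: yellow and blue dots
  for nm,lo,hi in [("y",(21,110,80),(34,255,255)),("b",(100,120,60),(130,255,255))]:
    for A,s,c in blobs(a,lo,hi):
      q=ang(ray(a,*c,.0325))
      if abs(q[1]-.085)<.008: print(n,nm,np.round(q,4))
  for A,s,c in blobs(a,(0,110,60),(6,255,255),5):
      q=ang(ray(a,*c,.0325))
      if abs(q[1]-.085)<.015: print(n,"redpart",A,s,np.round(q,4))
  out=[]
  for r in np.arange(.066,.106,.002):
    qs=np.arange(27,44,.25)
    t=np.radians(qs); I=np.array([cv2.getRectSubPix(g,(1,1),proj(a,np.array([*(AX-r*(ex*np.cos(x)+ey*np.sin(x))),.040])))[0,0] for x in t])
    w=np.clip(I-(.5*I.max()+.5*np.median(I)),0,None); out.append((w*qs).sum()/w.sum())
  print(n,"bar",np.round(out,1),np.median(out))
a=robot.get_image("wrist");print("dot centre",ang(ray(a,213.9,198.8,.0325)))
```

```text
wrist y [-34.7801   0.0827]
wrist b [66.5681  0.0852]
wrist redpart 62 [213, 192, 8, 13] [33.6604  0.084 ]
wrist redpart 23 [206, 196, 5, 9] [41.0426  0.0842]
wrist bar [37.4 37.7 37.7 37.1 37.8 37.2 37.1 37.  37.1 37.  37.  36.9 36.9 36.8
 36.7 36.8 37.  36.8 36.4 36.2] 36.98640566105338
scene y [-34.7416   0.0847]
scene b [64.7891  0.0847]
scene redpart 15 [270, 263, 4, 6] [38.8022  0.0854]
scene bar [34.9 34.9 34.9 34.9 34.9 34.7 34.7 34.9 35.  35.2 35.1 34.3 33.5 33.4
 33.2 33.3 33.3 39.2 38.6 38.3] 34.856317793775915
top y [-34.6318   0.085 ]
top b [65.0987  0.0846]
top bar [35.6 35.8 35.6 35.5 35.4 35.  34.7 33.6 34.4 43.1 42.3 41.5 41.1 40.3
 39.  37.7 37.3 36.4 34.5 33.4] 35.7046106899862
dot centre (np.float64(36.75892457905497), np.float64(0.08323646558647418))
```

The bar sits within about 0.3° of the dot in every sharp view, so the lever is set. Next is the button.

Emit:
arm_command:
  series:
    - [0,0,0,-2.8,-0.8,0,-1]
    - [0,0,0,-2.8,-0.8,0,-1]
    - [0,0,0,-2.8,-0.8,0,-1]
    - [0,0,0,-2.8,-0.8,0,-1]
    - [0,0,0,-2.8,-0.8,0,-1]
    - [0,0,0,-2.8,-0.8,0,-1]
    - [0,0,0,-2.7,-0.8,0,-1]
    - [0,0,0,-2.3,-0.7,0,-1]
    - [0,0,0,0,0,0,-1]
    - [0,0,0,0,0,0,-1]

```text
t: 12.85
eef_pos: [0.6728, -0.0384, 0.1971]
orientation: [0.473, -3.104, -0.001]
wrist_force: [-0.3, -0.1, -0.1]
opening: 0.001
gripper_force: 0.0
```

Run:
```python
from h import *
totool((.672,-.0385),.06)
for n in("top","scene","wrist"):
  a=robot.get_image(n)
  for A,s,c in blobs(a,(45,100,40),(85,255,255)):
    p=ray(a,*c,.047)
    if np.linalg.norm(p[:2]-[.672,-.038])<.02: print(n,A,s,p)
```

```text
pos [ 0.6728 -0.0384  0.1971] F [-0.3 -0.1 -0.1] R [[-0.955, -0.298, -0.002], [-0.298, 0.955, 0.0], [0.002, 0.001, -1.0]] t 12.85
cm in tool [6.000e-02 1.000e-02 1.372e+01]
top 21 [295, 153, 5, 9] [ 0.6710385  -0.04566766  0.047     ]
scene 47 [308, 204, 9, 7] [ 0.67144847 -0.03877797  0.047     ]
wrist 503 [247, 156, 24, 26] [ 0.67393971 -0.03916734  0.047     ]
```

Emit:
arm_command:
  series:
    - [0,0,0,0,0,2,-1]
    - [0,0,0,0,0,3,-1]
    - [0,0,0,0,0,3,-1]
    - [0,0,0,0,0,2.5,-1]
    - [0,0,0,0,0,1.5,-1]
    - [0,0,0,0,0,0.5,-1]
    - [0,0,0,0,0,0.3,-1]
    - [0,0,0,0,0,0.3,-1]
    - [0,0,0,0,0,0.3,-1]
    - [0,0,0,0,0,0,-1]

```text
t: 14.0
eef_pos: [0.6735, -0.0385, 0.0646]
orientation: [-0.473, 3.105, -0.0]
wrist_force: [-0.4, 0.3, -0.7]
opening: 0.001
gripper_force: 0.0
```

Emit:
arm_command:
  series:
    - [0,0,0,0,0,0.3,-1]
    - [0,0,0,0,0,0.3,-1]
    - [0,0,0,0,0,0.3,-1]
    - [0,0,0,0,0,0.2,-1]
    - [0,0,0,0,0,0.2,-1]
    - [0,0,0,0,0,0.2,-1]
    - [0,0,0,0,0,0,-1]
    - [0,0,0,0,0,0,-1]
    - [0,0,0,0,0,0,-1]
    - [0,0,0,0,0,0,-1]

```text
t: 15.0
eef_pos: [0.6734, -0.0385, 0.0494]
orientation: [-0.473, 3.106, -0.0]
wrist_force: [-0.4, -0.2, -0.5]
opening: -0.002
gripper_force: 0.0
```

Emit:
arm_command:
  series:
    - [0,0,0,0,0,0.2,-1]
    - [0,0,0,0,0,0.2,-1]
    - [0,0,0,0,0,0.2,-1]
    - [0,0,0,0,0,0.1,-1]
    - [0,0,0,0,0,0.1,-1]
    - [0,0,0,0,0,0,-1]
    - [0,0,0,0,0,0,-1]
    - [0,0,0,0,0,0,-1]
    - [0,0,0,0,0,0,-1]
    - [0,0,0,0,0,0,-1]

```text
t: 16.0
eef_pos: [0.6733, -0.0385, 0.0413]
orientation: [-0.473, 3.106, -0.0]
wrist_force: [-0.1, 0.3, 0.4]
opening: 0.001
gripper_force: 0.0
```

Emit:
arm_command:
  series:
    - [0,0,0,0,0,0.1,-1]
    - [0,0,0,0,0,0.1,-1]
    - [0,0,0,0,0,0.1,-1]
    - [0,0,0,0,0,0,-1]
    - [0,0,0,0,0,0,-1]
    - [0,0,0,0,0,0,-1]
    - [0,0,0,0,0,0,-1]
    - [0,0,0,0,0,0,-1]
    - [0,0,0,0,0,0,-1]
    - [0,0,0,0,0,0,-1]

```text
t: 17.0
eef_pos: [0.6733, -0.0385, 0.0382]
orientation: [-0.473, 3.106, -0.0]
wrist_force: [0.1, -0.0, -1.3]
opening: 0.0
gripper_force: 0.0
```

Emit:
arm_command:
  series:
    - [0,0,0,0,0,0.1,-1]
    - [0,0,0,0,0,0.1,-1]
    - [0,0,0,0,0,0.1,-1]
    - [0,0,0,0,0,0,-1]
    - [0,0,0,0,0,0,-1]
    - [0,0,0,0,0,0,-1]
    - [0,0,0,0,0,0,-1]
    - [0,0,0,0,0,0,-1]
    - [0,0,0,0,0,0,-1]
    - [0,0,0,0,0,0,-1]

```text
t: 18.0
eef_pos: [0.6733, -0.0385, 0.0352]
orientation: [0.473, -3.106, -0.0]
wrist_force: [0.5, -0.6, -0.8]
opening: 0.001
gripper_force: 0.0
```

Run:
```python
from h import *
totool((.672,-.0385),.03)
b=robot.get_image("scene");c=cv2.resize(b["img"][170:260,250:350],None,fx=6,fy=6,interpolation=2)
cv2.imwrite("pics/b1.png",cv2.convertScaleAbs(c,alpha=1.6,beta=15)[:,:,::-1])
```

```text
pos [ 0.6733 -0.0385  0.0352] F [ 0.5 -0.6 -0.8] R [[-0.955, -0.298, -0.0], [-0.298, 0.955, 0.0], [0.0, 0.0, -1.0]] t 18.0
cm in tool [0.13 0.04 0.52]
```

View pics/b1.png

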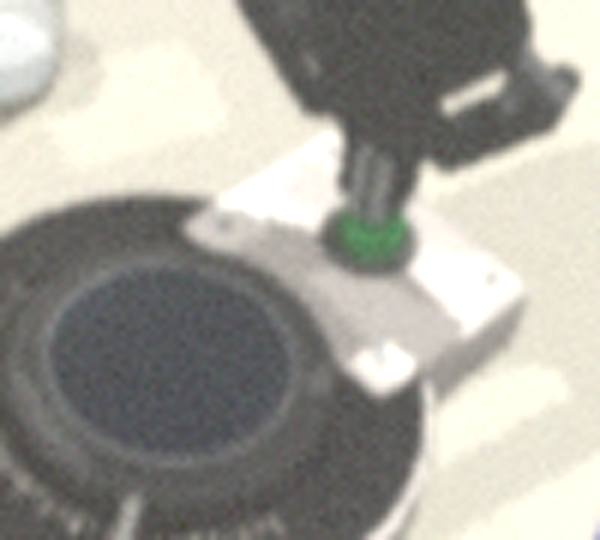

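The fingertips are on or just above the green button (crop 375,230). I'll keep pressing until the force rises.

Emit:
arm_command:
  series:
    - [0,0,0,0,0,0.1,-1]
    - [0,0,0,0,0,0.1,-1]
    - [0,0,0,0,0,0.1,-1]
    - [0,0,0,0,0,0,-1]
    - [0,0,0,0,0,0,-1]
    - [0,0,0,0,0,0,-1]
    - [0,0,0,0,0,0,-1]
    - [0,0,0,0,0,0,-1]
    - [0,0,0,0,0,0,-1]
    - [0,0,0,0,0,0,-1]

```text
t: 19.05
eef_pos: [0.6733, -0.0385, 0.0322]
orientation: [-0.473, 3.106, -0.0]
wrist_force: [1.3, -0.3, 0.0]
opening: 0.002
gripper_force: 0.0
```

Emit:
arm_command:
  series:
    - [0,0,0,0,0,0.1,-1]
    - [0,0,0,0,0,0.1,-1]
    - [0,0,0,0,0,0,-1]
    - [0,0,0,0,0,0,-1]
    - [0,0,0,0,0,0,-1]
    - [0,0,0,0,0,0,-1]
    - [0,0,0,0,0,0,-1]
    - [0,0,0,0,0,0,-1]
    - [0,0,0,0,0,0,-1]
    - [0,0,0,0,0,0,-1]

```text
t: 20.05
eef_pos: [0.6733, -0.0385, 0.0302]
orientation: [-0.473, 3.106, -0.0]
wrist_force: [-0.3, 1.0, 0.5]
opening: -0.0
gripper_force: 0.0
```

Emit:
arm_command:
  series:
    - [0,0,0,0,0,0.1,-1]
    - [0,0,0,0,0,0.1,-1]
    - [0,0,0,0,0,0,-1]
    - [0,0,0,0,0,0,-1]
    - [0,0,0,0,0,0,-1]
    - [0,0,0,0,0,0,-1]
    - [0,0,0,0,0,0,-1]
    - [0,0,0,0,0,0,-1]
    - [0,0,0,0,0,0,-1]
    - [0,0,0,0,0,0,-1]

```text
t: 21.05
eef_pos: [0.6734, -0.0385, 0.0282]
orientation: [-0.473, 3.106, -0.0]
wrist_force: [0.2, 0.3, 1.0]
opening: -0.004
gripper_force: 0.4
```

Run:
```python
from h import *
s=robot.get_state();print(s["joint_torque"].round(2),s["wrist_force"].round(2),s["eef_pos"].round(4))
b=robot.get_image("scene")
print([np.round(proj(b,np.array([.672,-.0385,z])),1).tolist() for z in(.049,.043)],[(A,q,c.round(2)) for A,q,c in blobs(b,(45,100,40),(85,255,255)) if abs(c[0]-311)<10])
c=cv2.resize(b["img"][185:220,285:335],None,fx=12,fy=12,interpolation=0)
cv2.imwrite("pics/b2.png",cv2.convertScaleAbs(c,alpha=1.8,beta=15)[:,:,::-1])
```

```text
[ 1.000e-02 -6.044e+01 -2.468e+01 -2.000e-02  1.900e-01  0.000e+00] [0.23 0.3  0.95] [ 0.6734 -0.0385  0.0282]
[[311.9, 206.1], [311.6, 207.8]] []
```

View pics/b2.png

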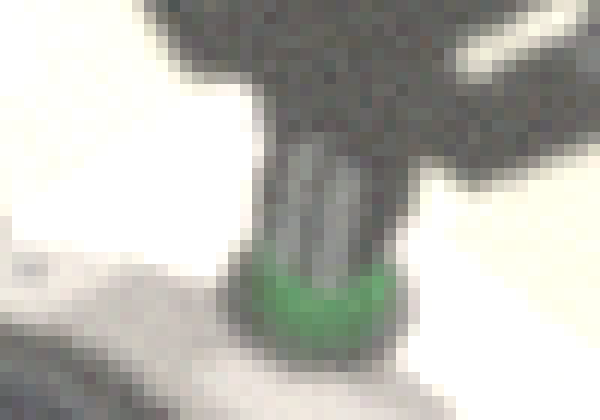

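The tips are on the button, at crop (315,290). That was the last picture, so I'll go on by force alone.

Emit:
arm_command:
  series:
    - [0,0,0,0,0,0.1,-1]
    - [0,0,0,0,0,0.1,-1]
    - [0,0,0,0,0,0,-1]
    - [0,0,0,0,0,0,-1]
    - [0,0,0,0,0,0,-1]
    - [0,0,0,0,0,0,-1]
    - [0,0,0,0,0,0,-1]
    - [0,0,0,0,0,0,-1]
    - [0,0,0,0,0,0,-1]
    - [0,0,0,0,0,0,-1]

```text
t: 22.1
eef_pos: [0.6733, -0.0385, 0.0262]
orientation: [0.473, -3.106, 0.0]
wrist_force: [0.7, 0.6, 1.3]
opening: -0.0
gripper_force: 0.5
```

Emit:
arm_command:
  series:
    - [0,0,0,0,0,0.1,-1]
    - [0,0,0,0,0,0.1,-1]
    - [0,0,0,0,0,0,-1]
    - [0,0,0,0,0,0,-1]
    - [0,0,0,0,0,0,-1]
    - [0,0,0,0,0,0,-1]
    - [0,0,0,0,0,0,-1]
    - [0,0,0,0,0,0,-1]
    - [0,0,0,0,0,0,-1]
    - [0,0,0,0,0,0,-1]

```text
t: 23.1
eef_pos: [0.6731, -0.0385, 0.0241]
orientation: [0.473, -3.105, -0.0]
wrist_force: [0.8, -0.7, -0.1]
opening: 0.0
gripper_force: 0.2
```

Emit:
arm_command:
  series:
    - [0,0,0,0,0,0.1,-1]
    - [0,0,0,0,0,0.1,-1]
    - [0,0,0,0,0,0,-1]
    - [0,0,0,0,0,0,-1]
    - [0,0,0,0,0,0,-1]
    - [0,0,0,0,0,0,-1]
    - [0,0,0,0,0,0,-1]
    - [0,0,0,0,0,0,-1]
    - [0,0,0,0,0,0,-1]
    - [0,0,0,0,0,0,-1]

```text
t: 24.1
eef_pos: [0.6732, -0.0385, 0.023]
orientation: [-0.473, 3.106, -0.0]
wrist_force: [-2.6, -0.6, 6.4]
opening: 0.002
gripper_force: 2.9
```

Emit:
arm_command:
  series:
    - [0,0,0,0,0,0.1,-1]
    - [0,0,0,0,0,0.1,-1]
    - [0,0,0,0,0,0,-1]
    - [0,0,0,0,0,0,-1]
    - [0,0,0,0,0,0,-1]
    - [0,0,0,0,0,0,-1]
    - [0,0,0,0,0,0,-1]
    - [0,0,0,0,0,0,-1]
    - [0,0,0,0,0,0,-1]
    - [0,0,0,0,0,0,-1]

```text
t: 25.1
eef_pos: [0.6733, -0.0385, 0.0228]
orientation: [-0.473, 3.105, -0.001]
wrist_force: [-6.2, -0.1, 15.3]
opening: -0.002
gripper_force: 8.0
```

Force is 15 N with no further travel, so the button is bottomed out. Retreating straight up.

Emit:
arm_command:
  series:
    - [0,0,0,0,0,-0.3,-1]
    - [0,0,0,0,0,-1,-1]
    - [0,0,0,0,0,-2,-1]
    - [0,0,0,0,0,-3,-1]
    - [0,0,0,0,0,-3,-1]
    - [0,0,0,0,0,-3,-1]
    - [0,0,0,0,0,-3,-1]
    - [0,0,0,0,0,-3,-1]
    - [0,0,0,0,0,0,-1]
    - [0,0,0,0,0,0,-1]

```text
t: 26.1
eef_pos: [0.6736, -0.0385, 0.204]
orientation: [-0.473, 3.104, -0.001]
wrist_force: [0.3, 0.2, -0.0]
opening: 0.002
gripper_force: 0.0
```

Run:
```python
from h import *
totool((.6,0),.2);knob()
b=robot.get_image("scene")
print([np.round(proj(b,np.array([.672,-.0385,z])),1).tolist() for z in(.049,.043)],[(A,q,c.round(2)) for A,q,c in blobs(b,(45,90,40),(85,255,255)) if abs(c[0]-311)<10])
for A,q,c in blobs(b,(21,110,80),(34,255,255))+blobs(b,(95,120,60),(130,255,255),100): print(A,c.round(1))
```

```text
pos [ 0.6736 -0.0385  0.204 ] F [ 0.3  0.2 -0. ] R [[-0.955, -0.298, 0.001], [-0.298, 0.955, -0.0], [-0.001, -0.001, -1.0]] t 26.1
cm in tool [5.88 5.87 0.39]
scene 69 [264, 262, 7, 16] [ 0.4719 -0.0943  0.062 ] (np.float64(34.98301117086965), np.float64(0.11386760970715049))
[[311.9, 206.1], [311.6, 207.8]] [(np.int32(59), [307, 205, 10, 8], array([311.39, 208.15]))]
92 [196.8 202.6]
41 [238.8 236. ]
180 [259.6 101.6]
271 [233.2 117.5]
342 [361.  261.9]
422 [471.5 370.5]
```

Button centroid dropped from row 206.9 to 208.2, as expected. The lever is still at 35°, and the vial and bottle have not moved.

```bash
python3 -c "
from station import robot
print(robot.close_job())"
```

```text
the job is handed in; nothing more can be done
None
```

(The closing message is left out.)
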